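# Seat the shaker's platform plate on its pins

## Task

The white platform plate of the bench shaker lies skewed, riding on top of the shaker's two locating pins. Using only the fingertips, without gripping or lifting the plate, gently nudge it sideways across the deck until both its holes drop over the pins and it lies flat on the deck, then take the hand away. Leave everything else standing where it is.

Things in the scene. Friction and masses are not known exactly. Their poses are not given: they have to be found in the camera images.
- shaker: bench shaker, fixed, a flat box 250 mm (x) by 310 mm (y). Origin: on the bench, under the middle of the plate's place; x points from its control panel (robot side) to its far side, y left, z up. Its flat grey deck is 50 mm above the origin, from x = -95 to +130 mm; the panel nearer than that is lower (knob up to 46 mm). Thin black lines on the deck run from the pins towards the robot.
- pin_left (a point): tip of the left locating pin, at x 40, y +40 mm of the shaker, 8 mm above the deck: an upright steel pin 10 mm thick that tapers over its upper 3.5 mm to 5 mm at the tip. At the start it is under the plate; it can be seen from the far side below the plate's raised edge.
- pin_right (a point): tip of the right locating pin, the same, at x 40, y -40 mm of the shaker
- stops_mid (a point): midway between the near faces of the two steel stops, 10 mm above the deck: fixed lugs 24 mm wide, 20 mm high, at y = +58 and -58 mm of the shaker, near faces at x = +76 mm. A plate pushed squarely against both has its holes 1 mm beyond the pins, near enough to drop over them when slid along the stops.
- plate: loose white plastic plate 150 (x) by 190 (y) by 12 mm, 0.25 to 0.46 kg, black mat on its near part, two 13 mm holes near its far edge. Origin: underside centre; x to the far edge, y left. Starts 15-24 mm too near, up to 25 mm left or right, turned up to 0.1 rad, near edge on the deck, far part on the pin tips, tilted 3 degrees. Slides at 3 to 6 N. Seated: origin 50 mm straight above the shaker's.
- hole_left (a point): centre of the plate's left hole at the underside, at x 40, y +40 mm of the plate; it goes over the left pin
- hole_right (a point): centre of the plate's right hole at the underside, at x 40, y -40 mm of the plate; it goes over the right pin
- vial: small amber jar, 28 mm across, 50 mm tall, standing on the shaker's deck behind the left stop; leave alone. Origin: centre of its underside
- stopper: black rubber stopper, 26 mm across, 26 mm tall, standing on the deck behind the right stop; leave alone. Origin: underside centre
- dish: round flat glass dish, 94 mm across, 18 mm high, on the bench left of the shaker; leave alone. Origin: underside centre
- wide_jar: white jar, 60 mm across, 65 mm tall, on the bench right of the shaker; leave alone. Origin: underside centre
- flask: conical glass flask, 76 mm across, 107 mm tall, on the bench left of the shaker, nearer the robot; leave alone. Origin: underside centre
- reagent: amber bottle, 60 mm across, 105 mm tall, on the bench right of the shaker, nearer the robot; leave alone. Origin: underside centre
There are look-alikes about, which are no part of the job. What is shaped like the plate but blue or red is not meant.

How it is judged:
By the outcome, as a careful person would: the job done as asked, in the order asked, and still so for the second after the job is handed in, with the robot touching nothing.
It also fails if it takes over 42 s, if anything falls off the work surface, if the arm or the gripper's body presses on something with over 40 N, if the wrist force passes 120 N, or if a joint passes its speed limit or range.

## Robot

A 7-joint arm with a two-finger parallel gripper is mounted at the origin on the work surface. World frame = base frame: x ahead of the robot, y to its left, z up, the work surface at z = 0. Lengths are in m, angles in rad, forces in N, time in s.
With the tool pointing down it reaches from about 0.4 to 0.875 m from the base axis. Payload 19.3 kg.
Tool frame: the origin (TCP) lies midway between the tips of the shut fingers; the grasp point (between the pads) lies bot.grip_point_offset behind it (bot.grip_point_offset is the distance from the TCP to the grasp point, in m); z points along the fingers, y is the direction in which the jaws open and shut (so a half turn about z gives the same grasp; the last joint's range is limited). The gripper opens to 85 mm and grips with 20 to 120 N. Pads are 22 mm wide; open, the fingers measure 114 mm over their backs; the gripper's body (76 mm by 85 mm) begins 54 mm behind the grasp point. The pads swing forward as they close: fully open they stand 13 mm farther back than shut.
Start: joints at [1.15, 0.521, -0.036, 1.599, 0.021, 1.021, -0.113], TCP at [0.215, -0.587, 0.231] pointing down, gripper open.
Joint ranges: [-2.91, 2.91], [-0.3, 2.13], [-1.5, 1.42], [0.17, 2.43], [-1.26, 4.41], [0.16, 1.93], [-2.52, 2.52]. Speed limits (rad/s): [1.89, 1.89, 2.39, 2.39, 3.01, 3.01, 3.01].

## Interface

Orientations are given as [roll, pitch, yaw] about the fixed x, y, z axes, in that order (R = Rz(yaw) Ry(pitch) Rx(roll)).
In Python, from workcell import bot gives the robot as it stands.
- The arm moves only by the tool servo_tool, never from a script. Its argument "rows" is a list that holds one entry, the list of rows, each a list of 6 numbers: the shift along the tool's x, y, z in cm, then the turn, a rotation vector about the tool's x, y, z in degrees. A call has 1 to 5 rows; each row shifts and turns the commanded pose from where the row before left it, along the tool's axes as they then stand; what a row does not reach is not made up. A row lasts 1/8 s, in which the tool goes at most 62.5 mm and 10.7 degrees, less where a joint would pass 70% of its speed; a pose out of reach is approached as far as the arm can. A call is refused whole if a number of a shift passes 6.25 or a number of a turn 10.7, either way. A call with a gripper value outside its range is refused whole. "grip" is the opening, from -1 (shut) to 1 (fully open), so that 0 is half open, set as the call begins (left out, the last holds). The fingers move at their own pace and stop on an object; "squeeze" is the grip in N (left out, the last holds). Time passes only in rows, so rows that do not move let the fingers close. It gives the time, the measured TCP pose, the force and the opening at its end, in the units of the state.
- bot.observe(): the state, without advancing time (a new reading comes with each control period).
- bot.grab_frame(name): name is "scene" or "top" or "wrist"; returns a dict with "image" (480x640x3 uint8, red, green, blue), "K" (3x3 intrinsics, pixels), "R" (3x3) and "t" (3): a world point X has camera coordinates R X + t; the wrist camera has in their place "mount" (4x4, takes a point from camera to tool coordinates, whose origin is the TCP and whose axes are the flange's). Camera axes: x right, y down, z forward; pixel columns grow to the right and rows downward; lengths in m; the calibration is good to about 2 mm. The wrist camera is an equidistant fisheye: a pixel r from the principal point sees the ray r / f radians off the axis. A picture is of the moment at which its call begins: read the wrist's pose just before it. There is no depth.
- bot.job_done(): hands the job in, once; it reports no verdict.
The state is a dict: "clock": time; "qpos": joint angles; "qd": joint speeds; "joint_efforts": joint torques, N m; "position": TCP position; "tool_rot": TCP orientation; "force": force on the tool from outside, world axes, zero at the start; "moment": the same for the moment, N m; "grip_width": finger opening in m.
Only numpy, scipy, OpenCV 4.12 (cv2) and the standard library are available. Lean on these libraries where they do the work, as an engineer would, in place of code of your own. Each camera call takes 0.05 s, during which the arm holds its last target.

## Working session

There is one attempt and no reset: what is moved stays moved. The work goes in short steps, Python scripts to look and compute and a tool call to move; the robot and the scene stay as the last step left them, time stands still between calls to the robot, and variables do not carry over. Pictures are saved under pics/ and viewed, and the job is handed in when it is done.

Besides the shell and the picture viewer there is one more tool, called after "Emit:" as name([rows], argument=value, ...), one row to a line, values as JSON. servo_tool: Moves the arm, as the interface text tells. Its arguments: {"type":"object","properties":{"rows":{"type":"array"},"grip":{"type":"number"},"squeeze":{"type":"number"}},"required":["rows"]}

```bash
mkdir -p pics; ls
python3 - <<'E'
from workcell import bot
import cv2,numpy as np
print(bot.observe(), bot.grip_point_offset)
for n in ["scene","top"]:
    f=bot.grab_frame(n); cv2.imwrite(f"pics/{n}0.png",f["image"][:,:,::-1]); np.savez(f"{n}0.npz",**f)
    print(n,f["K"],f["R"],f["t"])
E
```

```text
pics
{'clock': 0.0, 'qpos': array([ 1.14979703,  0.52201307, -0.03632083,  1.59998092,  0.02118833,
        1.02114287, -0.11278431]), 'qd': array([-0.00021115,  0.00020299,  0.00022875,  0.00119211,  0.00180828,
       -0.00016976, -0.00022537]), 'joint_efforts': array([ 2.72158803e-03, -9.27104616e+01,  1.98104471e+00, -3.69933522e+01,
        1.79612834e-02,  8.18891072e-03,  2.96184658e-05]), 'position': array([ 0.21462757, -0.5866302 ,  0.23073611]), 'tool_rot': array([-3.14043563e+00,  7.73855049e-05,  3.50792764e-01]), 'force': array([ 0.30993402, -0.32502172,  0.57487335]), 'moment': array([-0.02484342, -0.03919221, -0.06078762]), 'grip_width': 0.08530154700776052} 0.0187
scene [[465.99404724   0.         319.81082326]
 [  0.         465.99404724 239.83708974]
 [  0.           0.           1.        ]] [[ 0.73777763  0.67502194 -0.0054363 ]
 [ 0.55871615 -0.61513903 -0.55627353]
 [-0.37884092  0.40736881 -0.83098147]] [-0.35563522 -0.21150338  1.08793987]
top [[567.14889715   0.         317.21678185]
 [  0.         567.14889715 245.09062658]
 [  0.           0.           1.        ]] [[ 0.01773219 -0.99961914  0.02114576]
 [-0.98780608 -0.02078657 -0.15429538]
 [ 0.15467616 -0.01815191 -0.98779846]] [0.0104894  0.47016166 1.11346017]
```

View pics/scene0.png

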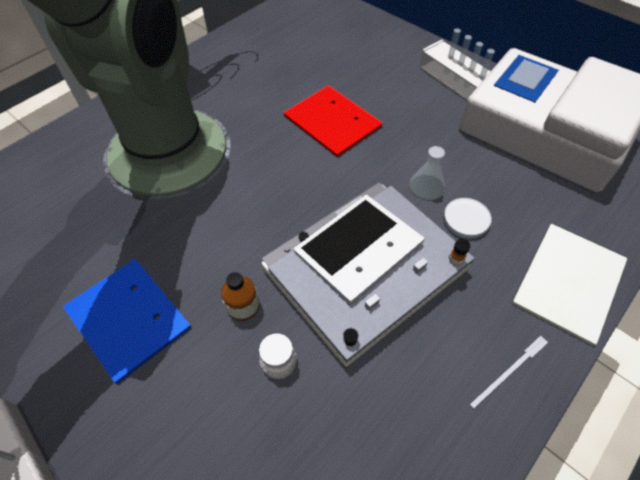

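View pics/top0.png

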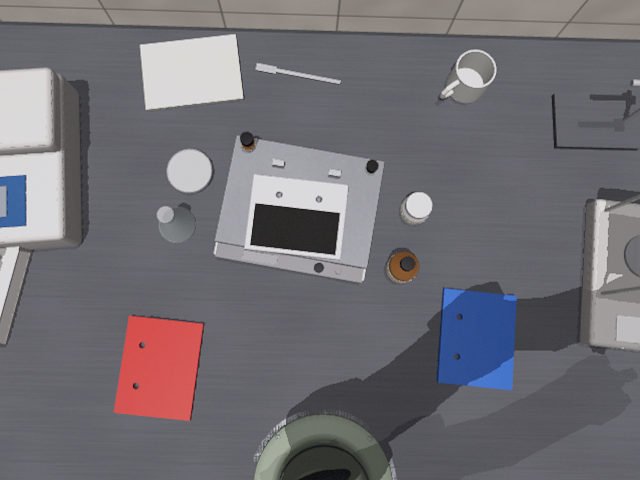

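The white plate with the black mat sits on the shaker, at (297,217) in top and (360,245) in scene. The look-alikes are the red plate at (160,368), the blue plate at (478,338) and a white sheet at (192,72), all in top. I choose the white plate on the shaker and will check it in a close crop.

Run:
```python
import cv2
a=cv2.imread("pics/top0.png")[120:290,205:395]; cv2.imwrite("pics/top0c.png",cv2.resize(a,None,fx=4,fy=3.5*4/3.5*0.86,interpolation=cv2.INTER_CUBIC) if 0 else cv2.resize(a,(760,595) if 0 else (665,595),interpolation=cv2.INTER_CUBIC))
b=cv2.imread("pics/scene0.png")[175:365,255:480]; cv2.imwrite("pics/scene0c.png",cv2.resize(b,None,fx=3.1,fy=3.1,interpolation=cv2.INTER_CUBIC))
```

```text
(no output)
```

View pics/top0c.png

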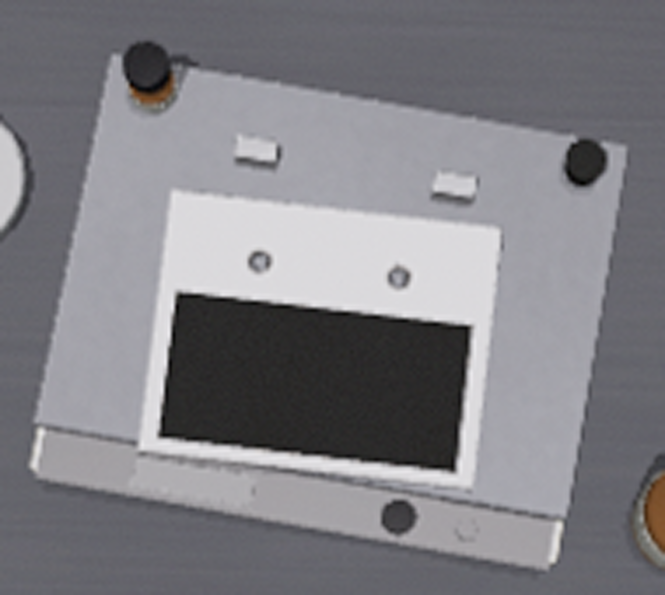

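View pics/scene0c.png

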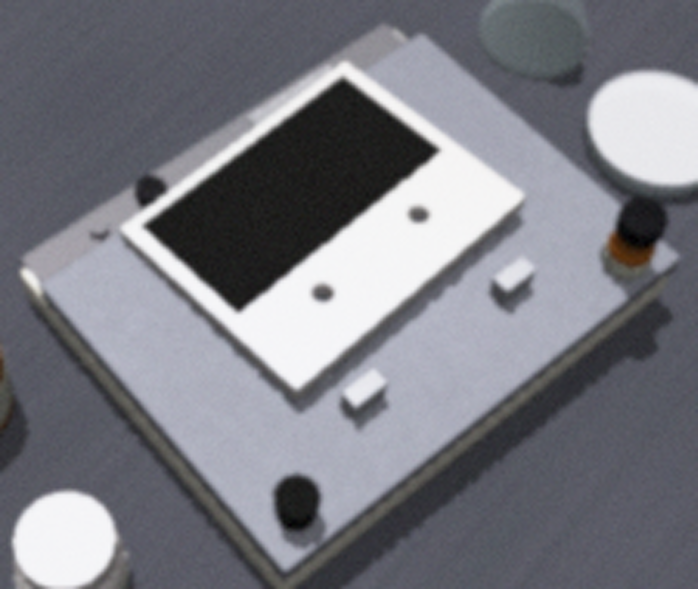

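```bash
cat > h.py <<'E'
import numpy as np
def ray(f,u,v):
    K,R,t=f["K"],f["R"],f["t"]; d=R.T@np.linalg.inv(K)@np.array([u,v,1.]); return -R.T@t,d
def on(f,u,v,z):
    c,d=ray(f,u,v); return c+d*(z-c[2])/d[2]
def tri(l):
    A=np.zeros((3,3));b=np.zeros(3)
    for f,u,v in l:
        c,d=ray(f,u,v); d/=np.linalg.norm(d); P=np.eye(3)-np.outer(d,d); A+=P;b+=P@c
    return np.linalg.solve(A,b)
def proj(f,X):
    p=f["K"]@(f["R"]@np.asarray(X)+f["t"]); return p[:2]/p[2]
E
python3 - <<'E'
from h import *
np.set_printoptions(precision=4,suppress=True)
T=dict(np.load("top0.npz"));S=dict(np.load("scene0.npz"))
t=lambda u,v:(205+(u+.5)/3.5-.5,120+(v+.5)/3.5-.5)
s=lambda u,v:(255+(u+.5)/3.1-.5,175+(v+.5)/3.1-.5)
P=lambda n,a,b,z:print(n,on(T,*t(*a),z),on(S,*s(*b),z),tri([(T,*t(*a)),(S,*s(*b))]))
P("deck FL",(113,55),(678,258),.05)
P("deck FR",(627,147),(285,572),.05)
P("deck NL",(38,428),(425,37),.05)
P("deck NR",(570,517),(48,290),.05)
P("pl FL",(173,191),(524,197),.070)
P("pl FR",(500,228),(298,388),.070)
P("pl NL",(142,450),(346,64),.062)
P("pl NR",(473,487),(124,229),.062)
P("holeL",(260,261),(419,214),.068)
P("holeR",(399,277),(322,292),.068)
E
```

```text
deck FL [0.6929 0.1892 0.05  ] [0.6946 0.1877 0.05  ] [0.6941 0.1897 0.047 ]
deck FR [ 0.6442 -0.1139  0.05  ] [ 0.6469 -0.1155  0.05  ] [ 0.6458 -0.1144  0.0454]
deck NL [0.4699 0.2231 0.05  ] [0.4784 0.223  0.05  ] [0.4733 0.2265 0.0421]
deck NR [ 0.4249 -0.0812  0.05  ] [ 0.4328 -0.08    0.05  ] [ 0.4275 -0.0797  0.0426]
pl FL [0.6055 0.1492 0.07  ] [0.6066 0.1487 0.07  ] [0.6061 0.1494 0.0686]
pl FR [ 0.5881 -0.0383  0.07  ] [ 0.5887 -0.038   0.07  ] [ 0.5884 -0.0381  0.0696]
pl NL [0.4566 0.1621 0.062 ] [0.4598 0.1619 0.062 ] [0.4578 0.1632 0.0589]
pl NR [ 0.4394 -0.025   0.062 ] [ 0.442  -0.0245  0.062 ] [ 0.4403 -0.0243  0.0598]
holeL [0.5661 0.0984 0.068 ] [0.5671 0.0982 0.068 ] [0.5666 0.0987 0.0669]
holeR [0.5585 0.019  0.068 ] [0.5588 0.0185 0.068 ] [0.5586 0.0189 0.0673]
```

```bash
cat >> h.py <<'E'
import cv2
def edge(f,A,B,z,n=60,half=5,fr=(.08,.92)):
    """world edge from A to B at z: subpixel gradient points along it, back-projected, fitted line -> (point,dir,rms)"""
    img=cv2.cvtColor(f["image"],cv2.COLOR_RGB2GRAY).astype(np.float32); img=cv2.GaussianBlur(img,(0,0),.7)
    a=proj(f,[*A,z]);b=proj(f,[*B,z]);d=(b-a)/np.linalg.norm(b-a);nn=np.array([-d[1],d[0]])
    o=np.arange(-half,half+.01,.25);pts=[]
    for s in np.linspace(*fr,n):
        q=a+(b-a)*s+nn*o[:,None]
        p=cv2.remap(img,q[:,0].astype(np.float32)[None],q[:,1].astype(np.float32)[None],cv2.INTER_LINEAR)[0]
        g=np.abs(np.gradient(p)); k=g.argmax(); w=g[max(0,k-4):k+5]; x=(w*o[max(0,k-4):k+5]).sum()/w.sum()
        pts.append(on(f,*(a+(b-a)*s+nn*x),z)[:2])
    pts=np.array(pts); 
    for _ in range(4):
        vx,vy,x0,y0=cv2.fitLine(pts.astype(np.float32),cv2.DIST_HUBER,0,.001,.001).ravel()
        r=np.abs((pts-[x0,y0])@[-vy,vx]); keep=r<max(.0012,2*np.median(r)); 
        if keep.all(): break
        pts=pts[keep]
    v=np.array([vx,vy]); v=v if v@(np.array(B)-A)>0 else -v
    return np.array([x0,y0]),v,np.median(r),len(pts)
def inter(e1,e2):
    s=np.linalg.solve(np.array([e1[1],-e2[1]]).T,e2[0]-e1[0]); return e1[0]+s[0]*e1[1]
E
python3 - <<'E'
from h import *
np.set_printoptions(precision=4,suppress=True)
fr={"top":dict(np.load("top0.npz")),"scene":dict(np.load("scene0.npz"))}
for n,f in fr.items():
    C=dict(FL=(.6938,.1886),FR=(.6455,-.1147),NL=(.4733,.2231),NR=(.427,-.081))
    for a,b in [("FR","FL"),("NL","FL"),("NR","FR"),("NR","NL")]:
        e=edge(f,C[a],C[b],.05); ang=np.arctan2(e[1][1],e[1][0])-(np.pi/2 if a[1]==b[1]=="x" or a[0]==b[0] else 0)
        print(n,"deck",a,b,e[0],"yaw %.4f"%ang,e[2:])
    C=dict(FL=(.606,.149),FR=(.5884,-.0382),NL=(.458,.162),NR=(.4405,-.0248))
    E={}
    for a,b,z in [("FR","FL",.07),("NL","FL",.066),("NR","FR",.066),("NR","NL",.062)]:
        e=E[a+b]=edge(f,C[a],C[b],z); ang=np.arctan2(e[1][1],e[1][0])-(np.pi/2 if a[0]==b[0] else 0)
        print(n,"plate",a,b,e[0],"yaw %.4f"%ang,e[2:])
E
```

```text
top deck FR FL [0.6691 0.0346] yaw -0.1610 (np.float64(0.0002625564588020777), 55)
top deck NL FL [0.5827 0.2082] yaw -0.1585 (np.float64(0.0002064455803232699), 60)
top deck NR FR [ 0.5455 -0.0984] yaw -0.1577 (np.float64(0.000248283502495471), 60)
top deck NR NL [0.4569 0.0637] yaw -0.1055 (np.float64(0.0003348977433865037), 35)
top plate FR FL [0.5998 0.0829] yaw -0.0880 (np.float64(0.00022709277113683988), 57)
top plate NL FL [0.5304 0.1522] yaw 0.0254 (np.float64(0.0015931856751027842), 44)
top plate NR FR [ 0.501  -0.0243] yaw -0.1918 (np.float64(0.0011080565100793048), 34)
top plate NR NL [0.4559 0.0662] yaw -0.0961 (np.float64(0.00021331370505927826), 60)
scene deck FR FL [0.6713 0.0395] yaw -0.1579 (np.float64(0.0002208145812328819), 57)
scene deck NL FL [0.5695 0.2096] yaw -0.1522 (np.float64(0.0001451720752801079), 47)
scene deck NR FR [ 0.5541 -0.1009] yaw -0.1568 (np.float64(0.00012239219526091803), 60)
scene deck NR NL [0.4486 0.0609] yaw -0.1430 (np.float64(0.0022364839343482577), 57)
scene plate FR FL [0.5991 0.0614] yaw -0.0952 (np.float64(0.00010154871909455243), 60)
scene plate NL FL [0.5351 0.152 ] yaw 0.0608 (np.float64(0.0013968288508255096), 37)
scene plate NR FR [ 0.5168 -0.028 ] yaw -0.1892 (np.float64(0.0010503113580046736), 32)
scene plate NR NL [0.4572 0.0777] yaw -0.0955 (np.float64(0.00012045957494680133), 59)
```

```bash
cat >> h.py <<'E'
from scipy.spatial.transform import Rotation as Ro
def rows(p0,rpy0,p1,yaw1,n):
    """n rows from pose 0 to p1, tool down with yaw1; printed in cm/deg"""
    R=Ro.from_euler("xyz",rpy0); R1=Ro.from_euler("xyz",[np.pi,0,yaw1]); p=np.array(p0,float)
    rv=(R.inv()*R1).as_rotvec()/n; out=[]
    for i in range(n):
        d=(np.array(p1)-p)/(n-i); out.append(np.round(np.r_[R.inv().apply(d)*100,np.degrees(rv)],2).tolist()); p=p+d; R=R*Ro.from_rotvec(rv)
    return out
YS=-.158; EX=np.array([np.cos(YS),np.sin(YS)]); EY=np.array([-np.sin(YS),np.cos(YS)])
OX,OY=.526,.1425   # shaker origin along EX,EY
def W(x,y,z): return np.r_[(OX+x)*EX+(OY+y)*EY,z]   # shaker -> world
def Sh(p): return np.array([p[:2]@EX-OX,p[:2]@EY-OY])
E
python3 - <<'E'
from h import *
from workcell import bot
o=bot.observe()
m=[.42,-.27,.2]; e=W(-.121,0,.13)
r=rows(o["position"],o["tool_rot"],m,.1,6); print(r)
print(rows(m,[np.pi,0,.1],e,-.158,6),e)
E
```

```text
[[5.03, -3.78, 0.52, -0.01, 0.0, 2.39], [4.87, -3.99, 0.52, -0.01, 0.0, 2.39], [4.69, -4.19, 0.52, -0.01, 0.0, 2.39], [4.52, -4.38, 0.52, -0.01, 0.0, 2.39], [4.33, -4.56, 0.51, -0.01, 0.0, 2.39], [4.13, -4.74, 0.51, -0.01, 0.0, 2.39]]
[[0.62, -5.75, 1.17, 0.0, -0.0, 2.46], [0.37, -5.77, 1.17, 0.0, -0.0, 2.46], [0.12, -5.78, 1.17, 0.0, -0.0, 2.46], [-0.13, -5.78, 1.17, 0.0, -0.0, 2.46], [-0.38, -5.77, 1.17, 0.0, -0.0, 2.46], [-0.62, -5.75, 1.17, 0.0, -0.0, 2.46]] [0.42237674 0.07700092 0.13      ]
```

Emit:
servo_tool([
  [[5.0, -3.8, 0.5, 0, 0, 2.4], [4.9, -4.0, 0.5, 0, 0, 2.4], [4.7, -4.2, 0.5, 0, 0, 2.4], [4.5, -4.4, 0.5, 0, 0, 2.4], [4.3, -4.6, 0.5, 0, 0, 2.4]],
], grip=1)

```text
clock: 0.72
position: [0.3842, -0.3232, 0.2064]
tool_rot: [-3.142, -0.0, 0.14]
force: [1.1, -0.5, -0.8]
grip_width: 0.0854
```

Emit:
servo_tool([
  [[4.1, -4.7, 0.5, 0, 0, 2.4], [0.6, -5.8, 0.6, 0, 0, 2.5], [0.4, -5.8, 0.6, 0, 0, 2.5], [0.1, -5.8, 0.6, 0, 0, 2.5], [-0.1, -5.8, 1.2, 0, 0, 2.5]],
])

```text
clock: 1.35
position: [0.4194, -0.0386, 0.1716]
tool_rot: [-3.142, -0.001, -0.077]
force: [1.5, 0.3, 0.2]
grip_width: 0.0853
```

Emit:
servo_tool([
  [[-0.4, -5.8, 2.0, 0, 0, 2.5], [-0.6, -5.8, 2.0, 0, 0, 2.5], [0, 0, 0, 0, 0, 0]],
])

```text
clock: 1.72
position: [0.4199, 0.0804, 0.1304]
tool_rot: [-3.141, 0.002, -0.156]
force: [0.3, -1.1, -0.1]
grip_width: 0.0853
```

Run:
```python
from h import *
from workcell import bot
np.set_printoptions(precision=4,suppress=True)
o=bot.observe(); f=bot.grab_frame("wrist"); print(o["position"],o["tool_rot"],f["K"],f["mount"]); np.savez("w1.npz",pos=o["position"],rot=o["tool_rot"],**f)
cv2.imwrite("pics/w1.png",f["image"][:,:,::-1])
print(Sh(o["position"]))
print(rows(o["position"],o["tool_rot"],W(-.121,0,.040),YS,3))
```

```text
[0.4199 0.0804 0.1304] [-3.1412  0.002  -0.1558] [[371.6483   0.     321.4392]
 [  0.     371.6483 244.6606]
 [  0.       0.       1.    ]] [[ 0.001  -0.9532 -0.3024  0.0769]
 [ 1.      0.0006  0.0015 -0.    ]
 [-0.0013 -0.3024  0.9532 -0.1416]
 [ 0.      0.      0.      1.    ]]
[-0.124   0.0029]
[[0.11, 0.1, 3.01, -0.01, 0.04, 0.04], [0.1, 0.1, 3.01, -0.01, 0.04, 0.04], [0.1, 0.1, 3.01, -0.01, 0.04, 0.04]]
```

View pics/w1.png

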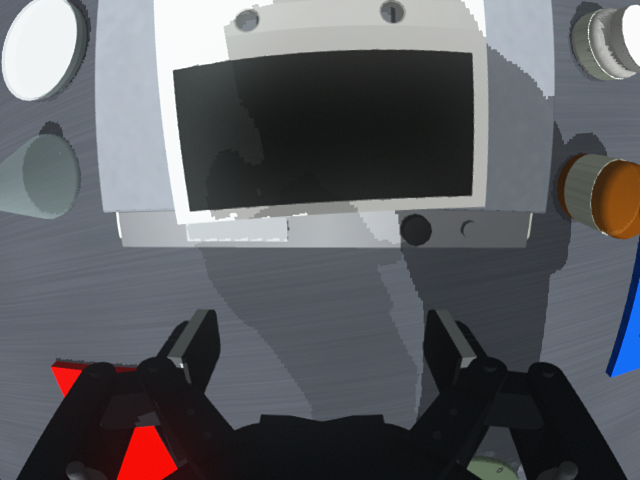

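Wrist view: the plate is ahead, with its holes at (247,18) and (392,12) and its near edge at about row 215. The fingertips are behind it at (210,325) and (435,325), and the knob is at (415,230). The path is clear, so I descend.

Emit:
servo_tool([
  [[0.1, 0.1, 3.0, 0, 0, 0], [0.1, 0.1, 3.0, 0, 0, 0], [0.1, 0.1, 2.7, 0, 0, 0], [0, 0, 0.3, 0, 0, 0], [0, 0, 0, 0, 0, 0]],
])

```text
clock: 2.4
position: [0.4235, 0.0721, 0.0422]
tool_rot: [3.142, -0.0, -0.163]
force: [-0.0, 0.4, -0.6]
grip_width: 0.0856
```

Run:
```python
from h import *
from workcell import bot
o=bot.observe(); f=bot.grab_frame("wrist"); g=bot.grab_frame("scene"); print(o["position"],o["tool_rot"],o["force"],Sh(o["position"])); 
cv2.imwrite("pics/w2.png",f["image"][:,:,::-1])
cv2.imwrite("pics/s2.png",cv2.resize(g["image"][150:350,230:480,::-1],None,fx=3,fy=3,interpolation=cv2.INTER_CUBIC))
```

```text
[0.42352639 0.07205077 0.04223354] [ 3.14151869e+00 -2.79693815e-04 -1.63347725e-01] [-0.03090047  0.41502555 -0.55972941] [-0.11908579 -0.0047076 ]
```

View pics/w2.png

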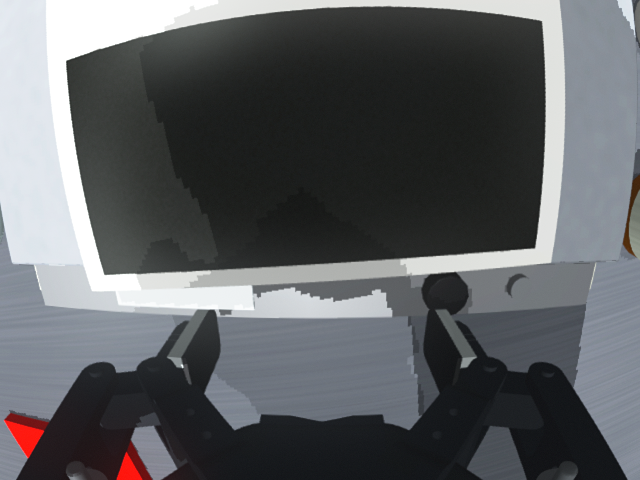

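View pics/s2.png

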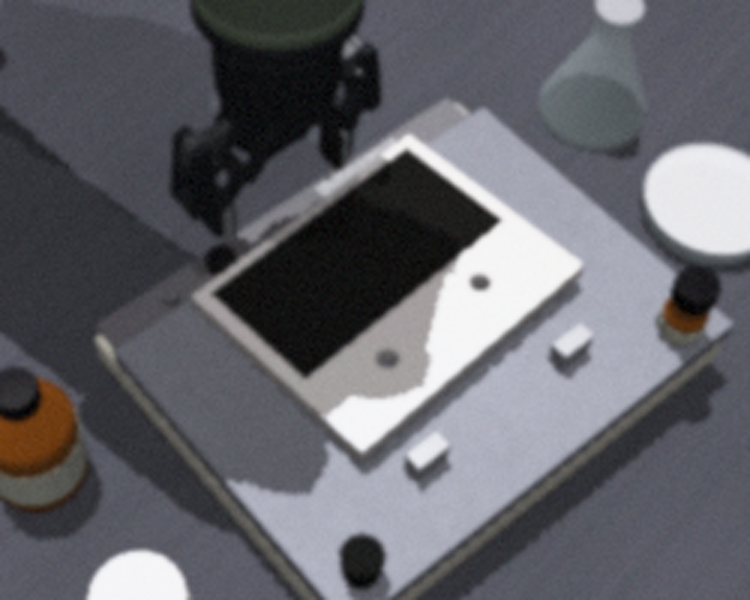

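Emit:
servo_tool([
  [[0.4, -0.5, 0.2, 0, 0, -0.3], [0.4, 0, 0, 0, 0, 0], [0.4, 0, 0, 0, 0, 0], [0.2, 0, 0, 0, 0, 0], [0, 0, 0, 0, 0, 0]],
])

```text
clock: 3.12
position: [0.4379, 0.0753, 0.0396]
tool_rot: [3.142, 0.0, -0.157]
force: [-0.5, 1.3, 1.3]
grip_width: 0.0854
```

Emit:
servo_tool([
  [[0.2, 0, 0, 0, 0, 0], [0.2, 0, 0, 0, 0, 0], [0.2, 0, 0, 0, 0, 0], [0.2, 0, 0, 0, 0, 0], [0, 0, 0, 0, 0, 0]],
])

```text
clock: 3.75
position: [0.4461, 0.074, 0.0396]
tool_rot: [-3.141, -0.0, -0.157]
force: [-1.0, 0.1, 0.2]
grip_width: 0.0853
```

Run:
```python
from h import *
from workcell import bot
o=bot.observe(); f=bot.grab_frame("wrist"); g=bot.grab_frame("top"); print(o["position"],o["tool_rot"],o["force"],Sh(o["position"])); np.savez("top3.npz",**g)
cv2.imwrite("pics/w3.png",f["image"][:,:,::-1])
cv2.imwrite("pics/t3.png",cv2.resize(g["image"][120:290,205:395,::-1],(665,595),interpolation=cv2.INTER_CUBIC))
```

```text
[0.44605345 0.07403477 0.03957821] [-3.14149362e+00 -2.54091802e-04 -1.57335350e-01] [-1.02371833  0.07095476  0.2404772 ] [-0.0971515   0.00079617]
```

View pics/w3.png

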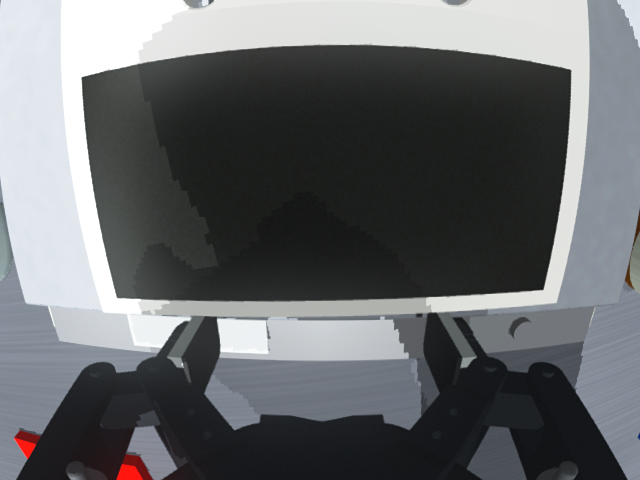

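View pics/t3.png

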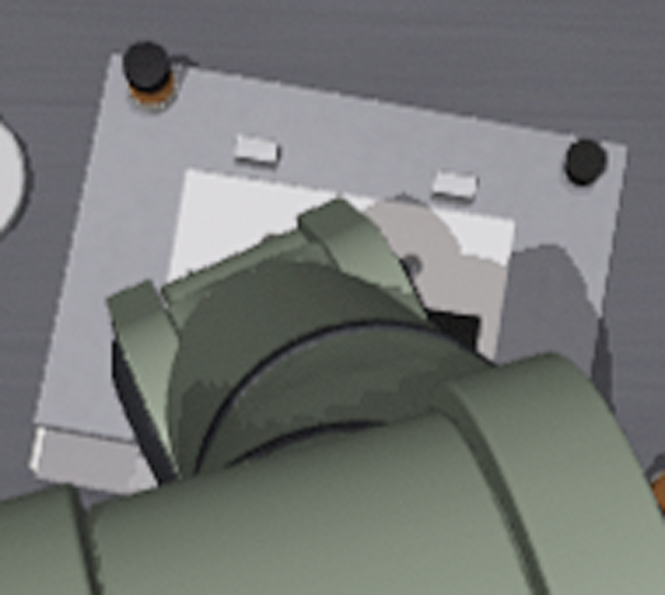

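Run:
```python
from h import *
from workcell import bot
g=bot.grab_frame("scene"); np.savez("sc3.npz",**g)
cv2.imwrite("pics/s3.png",cv2.resize(g["image"][175:365,255:480,::-1],None,fx=3.1,fy=3.1,interpolation=cv2.INTER_CUBIC))
```

```text
(no output)
```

View pics/s3.png

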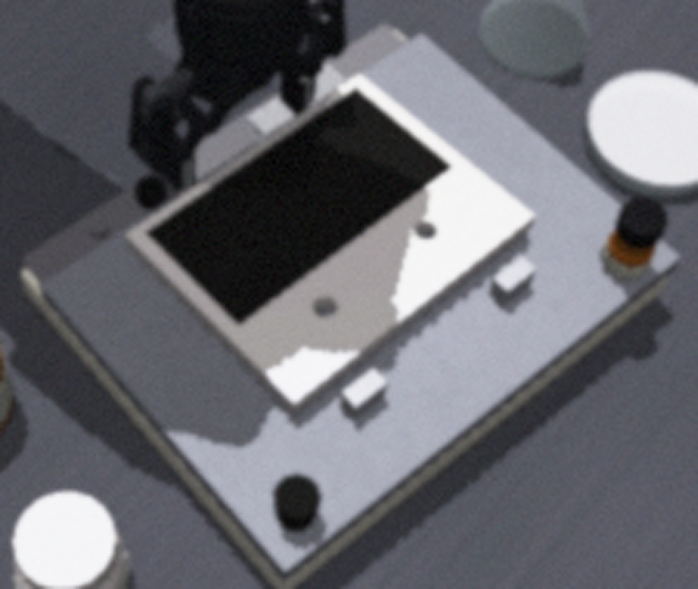

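```bash
cat >> h.py <<'E'
tc=lambda u,v:(205+(u+.5)/3.5-.5,120+(v+.5)/3.5-.5)
sc=lambda u,v:(255+(u+.5)/3.1-.5,175+(v+.5)/3.1-.5)
E
python3 - <<'E'
from h import *
np.set_printoptions(precision=4,suppress=True)
T=dict(np.load("top3.npz"));S=dict(np.load("sc3.npz"));S0=dict(np.load("scene0.npz"));T0=dict(np.load("top0.npz"))
def p(n,a,z,X=None): print(n,Sh(on(S,*sc(*a),z)),X)
p("FL",(535,216),.07);p("FR",(296,406),.07);p("HL",(426,230),.068);p("HR",(325,306),.068)
print("top FL,FR",Sh(on(T,*tc(190,170),.07)),Sh(on(T,*tc(513,218),.07)), "HR",Sh(on(T,*tc(411,265),.068)))
print("t0 holes",Sh(on(T0,*tc(260,261),.068)),Sh(on(T0,*tc(399,277),.068)),"s0",Sh(on(S0,*sc(419,214),.068)),Sh(on(S0,*sc(322,292),.068)))
# stop near-top edges (x=76,y=+-58+-12, z=.07)
for s in (1,-1):
  for d in (12,-12): 
    q=W(.076,s*.058+d/1000,.07); a=proj(S0,q);b=proj(T0,q); print(s,d,"scene crop",(a-[255,175])*3.1,"top crop",(b-[205,120])*3.5)
for y in (.155,-.155):
    q=W(.13,y,.05);print((proj(S0,q)-[255,175])*3.1,(proj(T0,q)-[205,120])*3.5)
C=[Sh(on(S,*sc(535,216),.07)),Sh(on(S,*sc(296,406),.07))]
for n,f,C in (("scene",S,[W(*C[1],0)[:2],W(*C[0],0)[:2]]),("top",T,[W(*Sh(on(T,*tc(513,218),.07)),0)[:2],W(*Sh(on(T,*tc(190,170),.07)),0)[:2]])):
    e=edge(f,*C,.07,fr=(.05,.95)); print(n,"yaw",np.arctan2(e[1][1],e[1][0])-np.pi/2,Sh(e[0]),e[2:])
E
```

```text
FL [0.0632 0.0951] None
FR [ 0.0689 -0.0954] None
HL [0.0294 0.0392] None
HR [ 0.0309 -0.0411] None
top FL,FR [0.0625 0.0929] [ 0.068  -0.0941] HR [ 0.0307 -0.0414]
t0 holes [0.0175 0.0438] [ 0.0226 -0.0359] s0 [0.0186 0.0437] [ 0.0229 -0.0363]
1 12 scene crop [519.4902 251.9276] top crop [232.5004 153.2886]
1 -12 scene crop [489.9728 274.1201] top crop [273.6448 160.6083]
-1 12 scene crop [371.1935 363.4238] top crop [431.468  188.6859]
-1 -12 scene crop [338.65   387.8915] top crop [472.6662 196.0152]
[679.5364 253.9498] [109.5661  50.8877]
[282.4405 569.7286] [628.5588 143.0817]
scene yaw -0.13648367 [ 0.0657 -0.0123] (np.float64(0.00015626438765827086), 59)
top yaw -0.13737452 [ 0.0648 -0.0155] (np.float64(0.00034393033164019187), 27)
```

Emit:
servo_tool([
  [[0.2, 0, 0, 0, 0, 0], [0.2, 0, 0, 0, 0, 0], [0.2, 0, 0, 0, 0, 0], [0, 0, 0, 0, 0, 0]],
])

```text
clock: 4.4
position: [0.4519, 0.0731, 0.0396]
tool_rot: [-3.142, -0.0, -0.157]
force: [-1.2, 0.6, 1.0]
grip_width: 0.0855
```

```bash
cat > look.py <<'E'
import sys
from h import *
from workcell import bot
k=sys.argv[1]
o=bot.observe(); S=bot.grab_frame("scene"); T=bot.grab_frame("top"); w=bot.grab_frame("wrist"); np.savez(f"sc{k}.npz",**S); np.savez(f"top{k}.npz",**T)
print(o["clock"],o["position"],o["tool_rot"],o["force"],"sh",Sh(o["position"]))
a=cv2.resize(S["image"][195:320,280:450,::-1],None,fx=4.7,fy=4.7,interpolation=cv2.INTER_CUBIC)
cv2.imwrite(f"pics/s{k}.png",a)
cv2.imwrite(f"pics/w{k}.png",w["image"][:,:,::-1])
cv2.imwrite(f"pics/t{k}.png",cv2.resize(T["image"][120:290,205:395,::-1],(665,595),interpolation=cv2.INTER_CUBIC))
E
python3 look.py 4
```

```text
4.4 [0.4519267  0.07305858 0.03958529] [-3.14154712e+00 -1.66949582e-04 -1.57407824e-01] [-1.2127782   0.59146727  0.95297378] sh [-0.09119781  0.00075625]
```

View pics/s4.png

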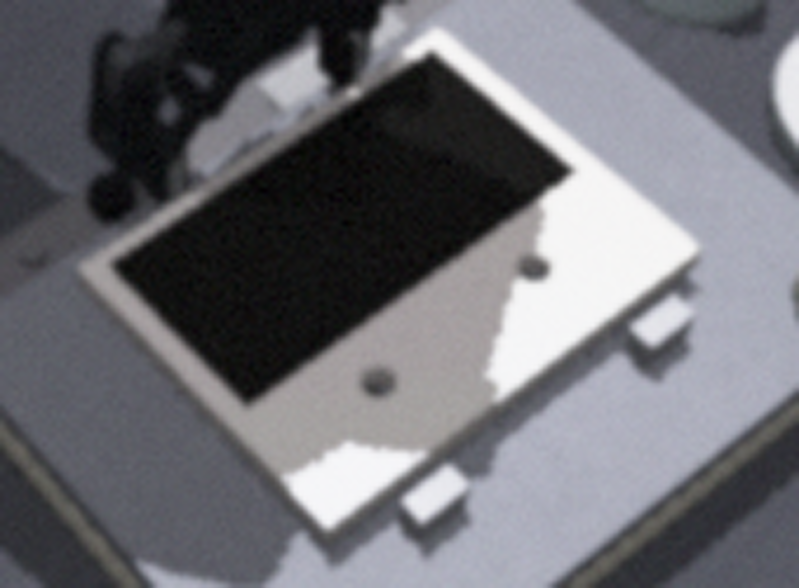

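View pics/w4.png

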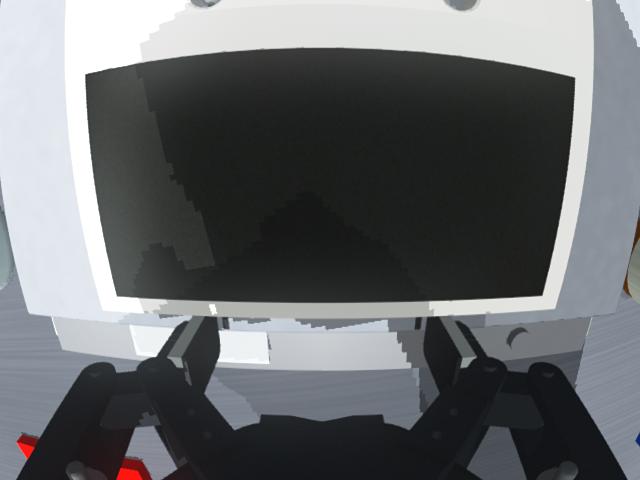

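```bash
cat >> h.py <<'E'
s2=lambda u,v:(280+(u+.5)/4.7-.5,195+(v+.5)/4.7-.5)
E
python3 - <<'E'
from h import *
np.set_printoptions(precision=4,suppress=True)
S=dict(np.load("sc4.npz"))
for a,z in (((534,267),.068),((378,382),.068),((700,250),.07),((326,535),.07)): print(Sh(on(S,*s2(*a),z)))
E
```

```text
[0.0347 0.037 ]
[ 0.0353 -0.0437]
[0.07   0.0915]
[ 0.0716 -0.1003]
```

Now the plate is square to the shaker and 5 mm short of the pins, but about 3 mm to the right. I back off to check it with the hand away, then nudge it left from its right side.

Emit:
servo_tool([
  [[-1.5, 0, 0, 0, 0, 0], [0, 0, -4.5, 0, 0, 0], [0, 0, -5, 0, 0, 0], [1, 5, -1, 0, 0, 0], [2, 6, 0, 0, 0, 0]],
], grip=1)

```text
clock: 5.18
position: [0.449, -0.0373, 0.1457]
tool_rot: [-3.141, -0.002, -0.154]
force: [2.1, 1.3, -0.1]
grip_width: 0.0852
```

Emit:
servo_tool([
  [[3, 3.5, 0, 0, 0, 0], [3.5, 0, 0, 0, 0, 0], [0, 0, 0, 0, 0, 0]],
], grip=-1)

```text
clock: 5.55
position: [0.5088, -0.0821, 0.1442]
tool_rot: [-3.141, -0.001, -0.158]
force: [-0.3, 0.4, -0.8]
grip_width: 0.0322
```

```bash
python3 look.py 5
```

```text
5.55 [ 0.50877221 -0.08205332  0.14418248] [-3.14140525e+00 -5.13361828e-04 -1.58051454e-01] [-0.2966215   0.41371742 -0.83675043] sh [-0.01065453 -0.14347929]
```

View pics/s5.png

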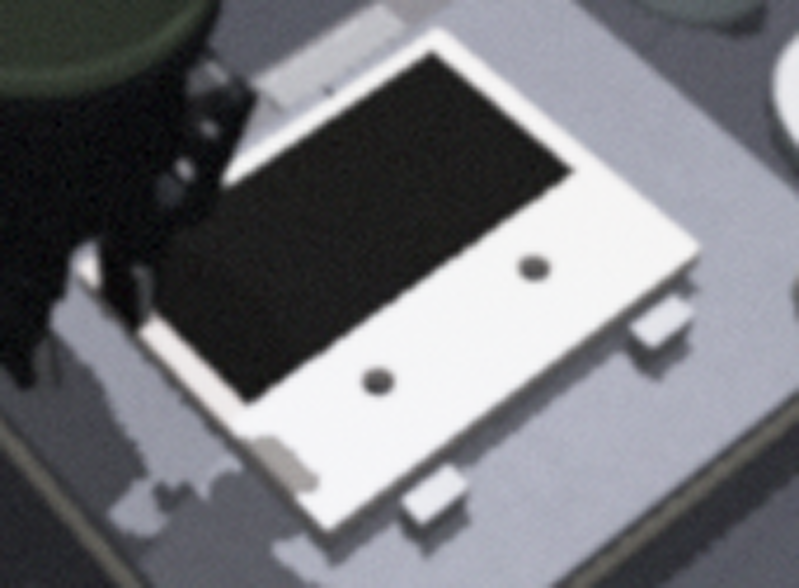

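View pics/w5.png

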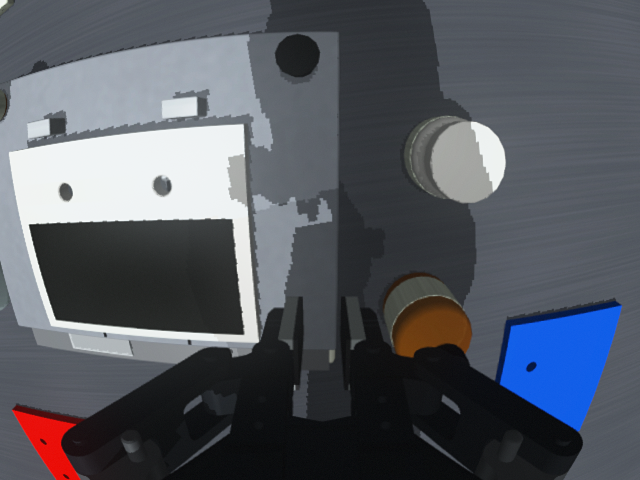

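View pics/t5.png

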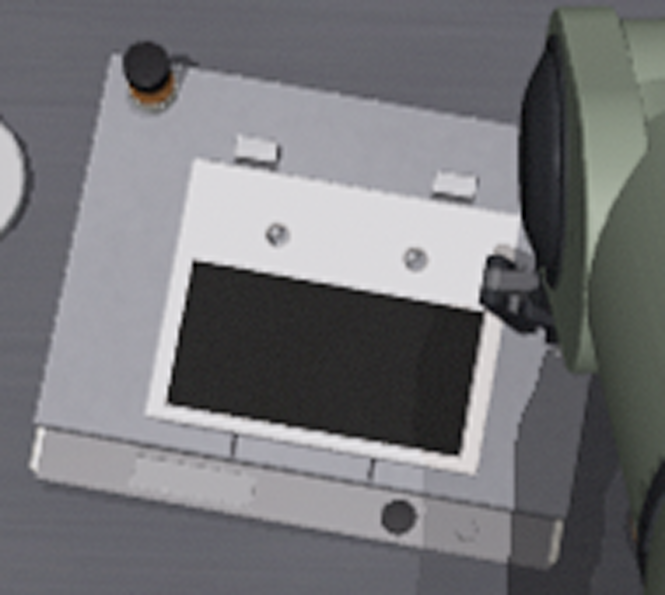

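Run:
```python
from h import *
np.set_printoptions(precision=4,suppress=True)
S=dict(np.load("sc5.npz"));T=dict(np.load("top5.npz"));T0=dict(np.load("top0.npz"))
print("top lines",Sh(on(T,*tc(234,443),.05)),Sh(on(T,*tc(371,467),.05)))
print("top holes",Sh(on(T,*tc(277,234),.066)),Sh(on(T,*tc(415,259),.066)))
print("scene holes",Sh(on(S,*s2(534,267),.068)),Sh(on(S,*s2(378,381),.068)))
for n,A,B,ey,r in [("NL",(.0,0),(0,0),0,0)]: pass
# reagent & jar
print("reagent",Sh(on(T0,408,264,.1)),"jar",Sh(on(T0,420,204,.065)),"flask top",Sh(on(T0,165,214,.107)))
# subpixel holes in top & scene by dark-ish centroid
def cen(f,u,v,r=5):
    g=cv2.cvtColor(f["image"],cv2.COLOR_RGB2GRAY).astype(float); u0,v0=int(round(u)),int(round(v)); p=g[v0-r:v0+r+1,u0-r:u0+r+1]; w=np.clip(np.percentile(p,75)-12-p,0,None); y,x=np.mgrid[-r:r+1,-r:r+1]; return u0+(w*x).sum()/w.sum(),v0+(w*y).sum()/w.sum()
for n,f,l in (("top",T,[tc(277,234),tc(415,259)]),("scene",S,[s2(534,267),s2(378,381)])):
    for q in l: c=cen(f,*q); print(n,q,c,Sh(on(f,*c,.068)))
g=cv2.cvtColor(T["image"],cv2.COLOR_RGB2GRAY)
for v in range(245,251): print(v,g[v,268:275],g[v+6,307:316])
```

```text
top lines [-0.0857  0.0402] [-0.0854 -0.0392]
top holes [0.0354 0.0373] [ 0.0351 -0.043 ]
scene holes [0.0347 0.037 ] [ 0.035  -0.0434]
reagent [-0.0802 -0.2267] jar [ 0.0493 -0.2378] flask top [-0.0688  0.2465]
top (283.7857142857143, 186.5) (np.float64(283.5522919448153), np.float64(186.66844681797951)) [0.0344 0.0376]
top (323.2142857142857, 193.64285714285714) (np.float64(323.2256123764504), np.float64(193.61796304254406)) [ 0.0347 -0.043 ]
scene (393.2234042553191, 251.41489361702128) (np.float64(393.18609125893346), np.float64(251.66162726772953)) [0.0351 0.0366]
scene (360.031914893617, 275.67021276595744) (np.float64(359.9776101241178), np.float64(275.8644439036262)) [ 0.0353 -0.0437]
245 [170 171 166 123 112 173 167] [169 167 167 150  70 111 142 140 154]
246 [169 170 159  94 117 174 170] [167 168 168 152  81 146 170 166 165]
247 [168 171 158  89 130 174 170] [168 168 167 144  95 162 168 167 164]
248 [168 172 156  91 144 173 170] [168 167 161 119 110 171 167 166 163]
249 [167 172 158  97 150 172 168] [167 168 157  93 116 171 167 165 164]
250 [134 142 135 116 152 168 168] [166 168 159 111 129 171 167 165 164]
```

Emit:
servo_tool([
  [[0.5, 0, 3, 0, 0, 0], [0, 0, 3, 0, 0, 0], [0, 0, 2.5, 0, 0, 0], [0, 0, 0.3, 0, 0, 0], [0, 0, 0, 0, 0, 0]],
], grip=-1)

```text
clock: 6.32
position: [0.5128, -0.0824, 0.0573]
tool_rot: [-3.142, -0.0, -0.157]
force: [1.0, 0.2, 0.4]
grip_width: 0.0002
```

```bash
python3 look.py 6
```

```text
6.325 [ 0.51277725 -0.08238576  0.05725278] [-3.14158309e+00 -2.46128608e-04 -1.56777300e-01] [1.00922022 0.23089021 0.3682555 ] sh [-0.00664707 -0.14317742]
```

View pics/w6.png

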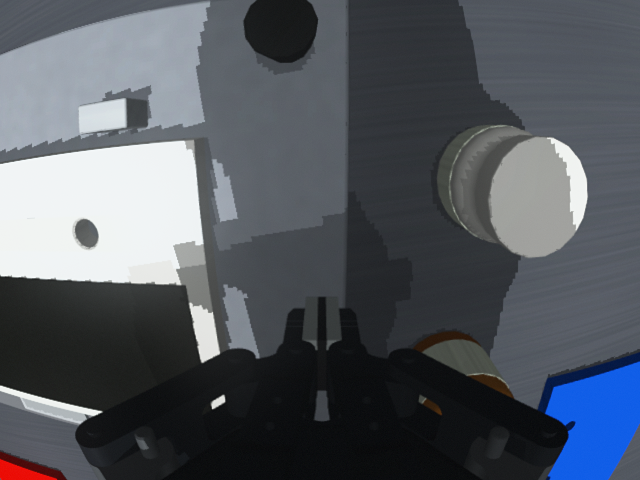

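View pics/s6.png

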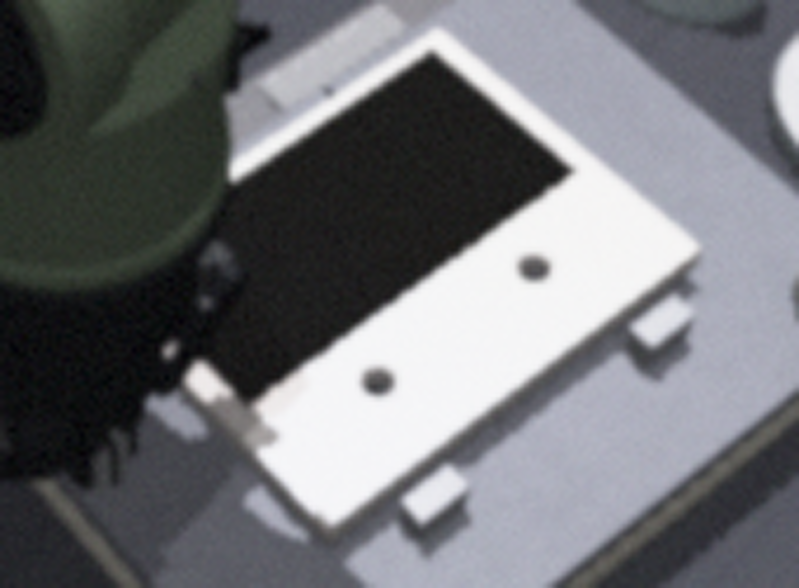

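Emit:
servo_tool([
  [[0, -0.8, 0.1, 0, 0, 0], [0, -0.8, 0, 0, 0, 0], [0, -0.8, 0, 0, 0, 0], [0, 0, 0, 0, 0, 0]],
])

```text
clock: 6.98
position: [0.5168, -0.058, 0.0556]
tool_rot: [-3.141, -0.0, -0.156]
force: [0.1, -0.5, -0.1]
grip_width: -0.0
```

Emit:
servo_tool([
  [[0, -0.1, 0, 0, 0, 0], [0, -0.1, 0, 0, 0, 0], [0, -0.1, 0, 0, 0, 0], [0, -0.1, 0, 0, 0, 0]],
])

```text
clock: 7.48
position: [0.5173, -0.055, 0.0556]
tool_rot: [3.142, 0.0, -0.157]
force: [0.7, -0.2, -0.2]
grip_width: 0.0
```

```bash
python3 look.py 7
```

```text
7.475 [ 0.51727252 -0.05502264  0.05557619] [ 3.14158664e+00  8.25736634e-06 -1.57288522e-01] [ 0.74875079 -0.23720385 -0.21728915] sh [-0.00651321 -0.11544784]
```

View pics/w7.png

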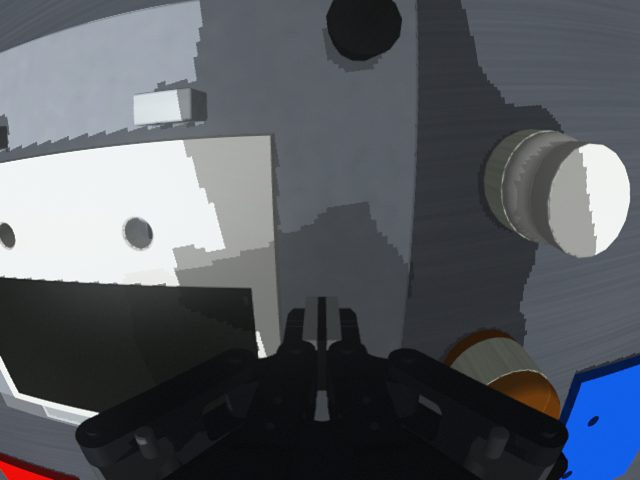

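View pics/s7.png

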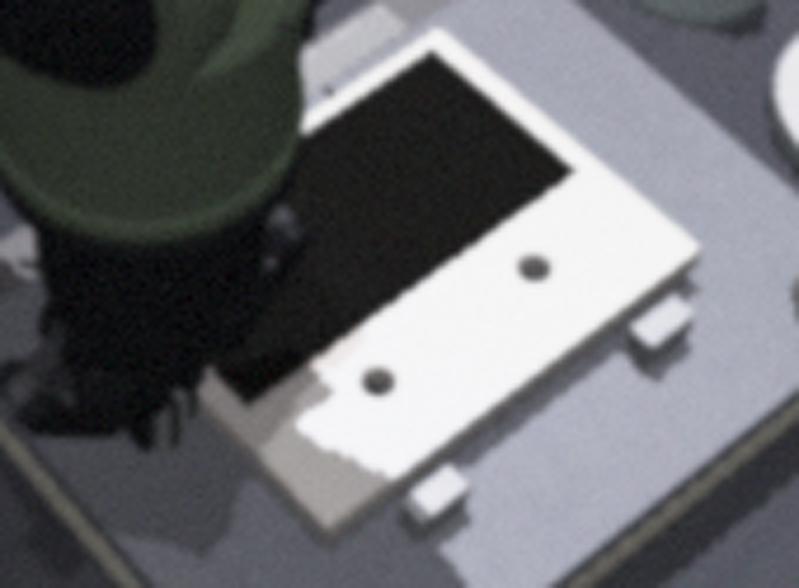

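Emit:
servo_tool([
  [[0, -0.1, 0, 0, 0, 0], [0, -0.1, 0, 0, 0, 0], [0, -0.1, 0, 0, 0, 0], [0, 0, 0, 0, 0, 0]],
])

```text
clock: 8.12
position: [0.5178, -0.0519, 0.0556]
tool_rot: [-3.142, -0.0, -0.157]
force: [-1.0, 0.9, 0.1]
grip_width: -0.0005
```

```bash
cat >> look.py <<'E'
def cen(f,q,r=5):
    g=cv2.cvtColor(f["image"],cv2.COLOR_RGB2GRAY).astype(float)
    for _ in range(3):
        u0,v0=int(round(q[0])),int(round(q[1])); p=g[v0-r:v0+r+1,u0-r:u0+r+1]; w=np.clip(np.percentile(p,75)-12-p,0,None); y,x=np.mgrid[-r:r+1,-r:r+1]; q=(u0+(w*x).sum()/w.sum(),v0+(w*y).sum()/w.sum())
    return q
for h in ((393.2,251.6),(360,275.8)):
    c=cen(S,h); print("scene hole px",np.round(c,2),"sh mm",np.round(1000*Sh(on(S,*c,.068)),1))
E
python3 look.py 8
```

```text
8.125 [ 0.51775697 -0.05189281  0.05559391] [-3.14154080e+00 -1.93373549e-05 -1.56990112e-01] [-0.99398221  0.91348323  0.07058285] sh [-0.00652725 -0.11228077]
scene hole px [393.18 251.65] sh mm [35.  36.6]
scene hole px [359.97 275.86] sh mm [ 35.2 -43.7]
```

No motion yet (hole pixels unchanged); continuing by millimetres.

Emit:
servo_tool([
  [[0, -0.1, 0, 0, 0, 0], [0, -0.1, 0, 0, 0, 0], [0, -0.1, 0, 0, 0, 0], [0, 0, 0, 0, 0, 0]],
])

```text
clock: 8.78
position: [0.5182, -0.049, 0.0556]
tool_rot: [3.142, -0.0, -0.157]
force: [0.2, -0.9, -0.8]
grip_width: 0.0001
```

```bash
python3 look.py 9
```

```text
8.775 [ 0.51819535 -0.04901137  0.05556322] [ 3.14158980e+00 -5.39560503e-08 -1.57098056e-01] [ 0.21681039 -0.85694881 -0.76711146] sh [-0.0065477  -0.10936625]
scene hole px [393.91 251.09] sh mm [35.  38.5]
scene hole px [360.76 275.25] sh mm [ 35.2 -41.8]
```

View pics/w9.png

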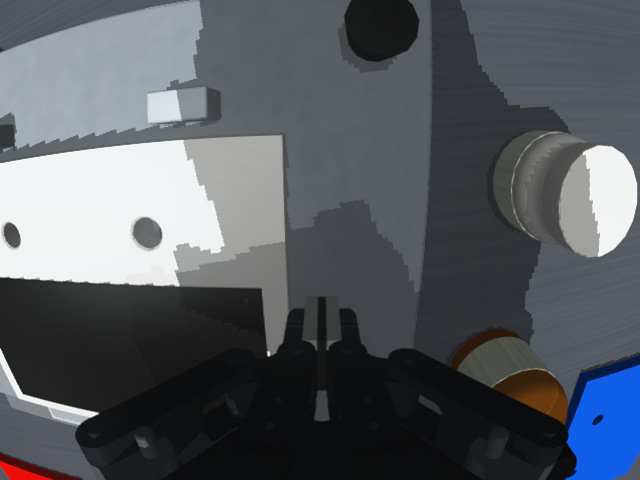

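The plate moved 1.9 mm left without turning. One more mm is needed.

Emit:
servo_tool([
  [[0, -0.1, 0, 0, 0, 0], [0, 0, 0, 0, 0, 0]],
])

```text
clock: 9.18
position: [0.5183, -0.048, 0.0556]
tool_rot: [-3.142, 0.0, -0.157]
force: [0.1, -0.7, 0.1]
grip_width: -0.0003
```

```bash
python3 look.py 10
```

```text
9.175 [ 0.51833949 -0.04797789  0.0555766 ] [-3.14154988e+00  3.45085443e-05 -1.57078371e-01] [ 0.06513152 -0.69996373  0.14860845] sh [-0.00656797 -0.10832296]
scene hole px [394.38 250.78] sh mm [35.  39.6]
scene hole px [361.25 274.89] sh mm [ 35.2 -40.7]
```

Emit:
servo_tool([
  [[0, 2, 0, 0, 0, 0], [0, 0, -4.5, 0, 0, 0], [0, 0, -4.5, 0, 0, 0], [-5, -2, 0, 0, 0, 0], [-4, -4, 0, 0, 0, 0]],
], grip=-1)

```text
clock: 9.95
position: [0.4345, 0.0054, 0.146]
tool_rot: [-3.141, -0.001, -0.16]
force: [2.3, 2.2, -0.6]
grip_width: -0.0002
```

Emit:
servo_tool([
  [[-2, -4.5, 0, 0, 0, 0], [0, -2.4, 0, 0, 0, 0], [0, 0, 0, 0, 0, 0], [0, 0, 0, 0, 0, 0]],
], grip=1)

```text
clock: 10.45
position: [0.4267, 0.0763, 0.1455]
tool_rot: [3.141, 0.0, -0.157]
force: [-0.1, 0.3, -0.3]
grip_width: 0.0725
```

```bash
python3 look.py 11
```

```text
10.45 [0.42669863 0.07629677 0.14554916] [ 3.14137677e+00  1.01348298e-04 -1.57379207e-01] [-0.11522014  0.34862063 -0.27091171] sh [-1.16621144e-01 -1.53629564e-05]
scene hole px [392.51 249.91] sh mm [31.5 38.2]
scene hole px [361.28 275.08] sh mm [ 35.5 -40.9]
```

View pics/w11.png

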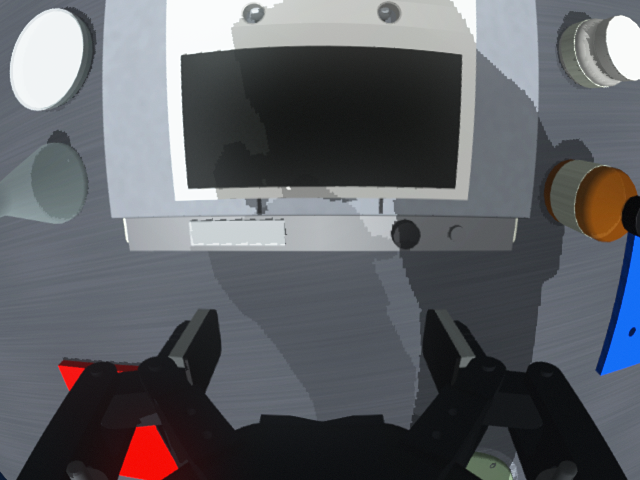

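The wrist view shows the plate square, with the deck lines at columns 259 and 380 centred on the plate (175 to 470). I descend and push forward.

Emit:
servo_tool([
  [[0, 0, 3.5, 0, 0, 0], [0, 0, 3.5, 0, 0, 0], [0, 0, 3.2, 0, 0, 0], [0, 0, 0.3, 0, 0, 0], [0, 0, 0, 0, 0, 0]],
], grip=1)

```text
clock: 11.22
position: [0.427, 0.0766, 0.0412]
tool_rot: [3.142, -0.0, -0.158]
force: [-0.4, 0.0, -0.2]
grip_width: 0.0855
```

Emit:
servo_tool([
  [[0.5, 0, 0, 0, 0, 0], [0.5, 0, 0, 0, 0, 0], [0.5, 0, 0, 0, 0, 0], [0.5, 0, 0, 0, 0, 0], [0, 0, 0, 0, 0, 0]],
])

```text
clock: 11.85
position: [0.4468, 0.0736, 0.0406]
tool_rot: [-3.141, -0.0, -0.157]
force: [-0.6, 0.1, 0.7]
grip_width: 0.0855
```

```bash
python3 look.py 12
```

```text
11.85 [0.44682906 0.07360402 0.04057069] [-3.14149780e+00 -1.22063494e-04 -1.57456069e-01] [-0.56132349  0.06372424  0.72391318] sh [-0.09631777  0.00049282]
scene hole px [394.1  250.52] sh mm [34.3 39.6]
scene hole px [361.28 275.09] sh mm [ 35.5 -40.9]
```

Emit:
servo_tool([
  [[0.3, 0, 0, 0, 0, 0], [0.2, 0, 0, 0, 0, 0], [0.1, 0, 0, 0, 0, 0], [0.1, 0, 0, 0, 0, 0], [0, 0, 0, 0, 0, 0]],
])

```text
clock: 12.62
position: [0.4537, 0.0726, 0.0406]
tool_rot: [-3.141, -0.0, -0.157]
force: [-0.0, 0.7, -0.5]
grip_width: 0.0856
```

```bash
python3 look.py 13
```

```text
12.625 [0.45366501 0.07260873 0.0405946 ] [-3.14140663e+00 -3.52472953e-04 -1.57190198e-01] [-0.00293574  0.67344627 -0.50663765] sh [-0.08941037  0.00058552]
scene hole px [392.76 252.15] sh mm [35.3 35.3]
scene hole px [362.84 278.6 ] sh mm [ 42.5 -43.4]
```

View pics/s13.png

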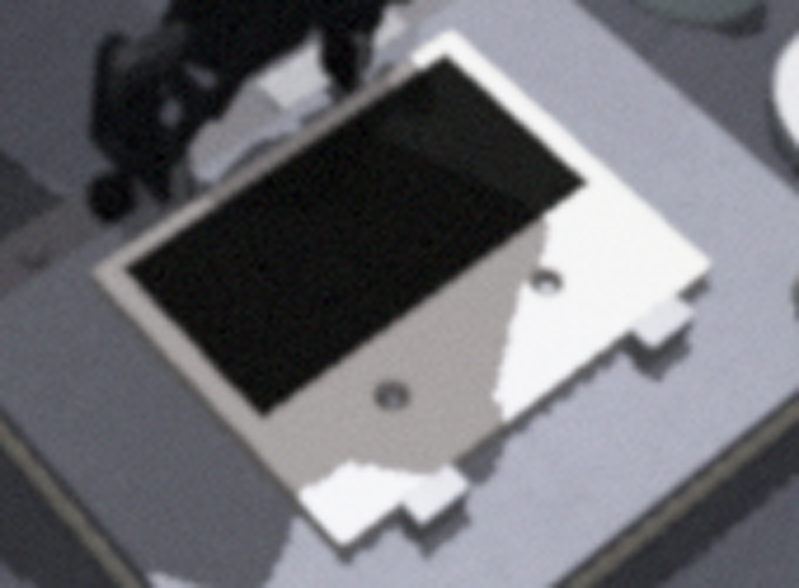

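The plate seems to have dropped: the pin glints show in both holes, at (547,283) and (393,398), and the force is near zero. I take the hand back to check.

Emit:
servo_tool([
  [[-0.5, 0, 0, 0, 0, 0], [-1.5, 0, 0, 0, 0, 0], [0, 0, -5, 0, 0, 0], [0, 0, -6, 0, 0, 0], [1, 6, -4, 0, 0, 0]],
])

```text
clock: 13.4
position: [0.4341, 0.0257, 0.1874]
tool_rot: [-3.14, -0.003, -0.151]
force: [1.5, -0.9, -0.4]
grip_width: 0.0851
```

Emit:
servo_tool([
  [[0, 6, -3, 0, 0, 0], [0, 6, 0, 0, 0, 0], [-0.5, 6, 0, 0, 0, 0], [-1.5, 6, 0, 0, 0, 0], [-2, 6, 0, 0, 0, 0]],
])

```text
clock: 14.02
position: [0.3471, -0.2628, 0.2127]
tool_rot: [3.142, -0.0, -0.157]
force: [1.0, -0.0, 0.1]
grip_width: 0.0858
```

```bash
python3 look.py 14
```

```text
14.025 [ 0.34712199 -0.26276912  0.2126869 ] [ 3.14157867e+00 -8.52347803e-05 -1.56673866e-01] [ 0.9565952  -0.02593788  0.0904805 ] sh [-0.14185679 -0.34737869]
scene hole px [395.76 254.11] sh mm [41.8 36.6]
scene hole px [362.78 278.21] sh mm [ 41.8 -43. ]
```

View pics/s14.png

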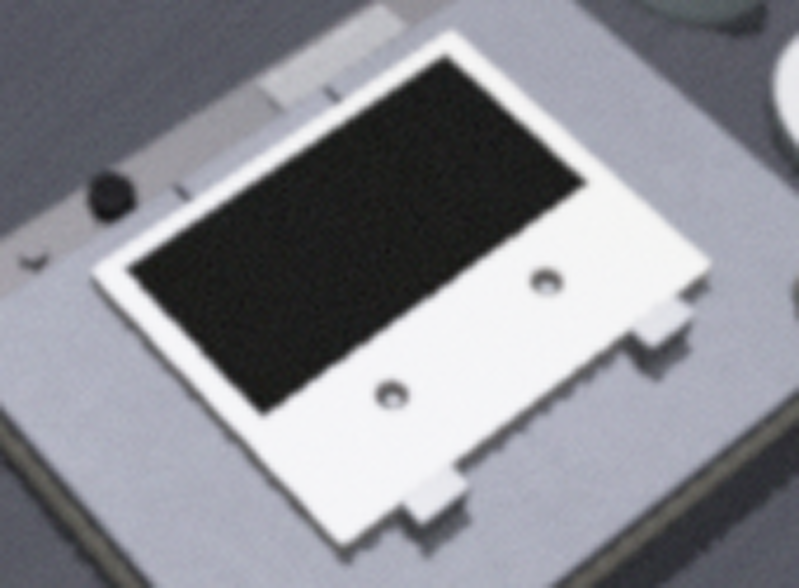

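View pics/t14.png

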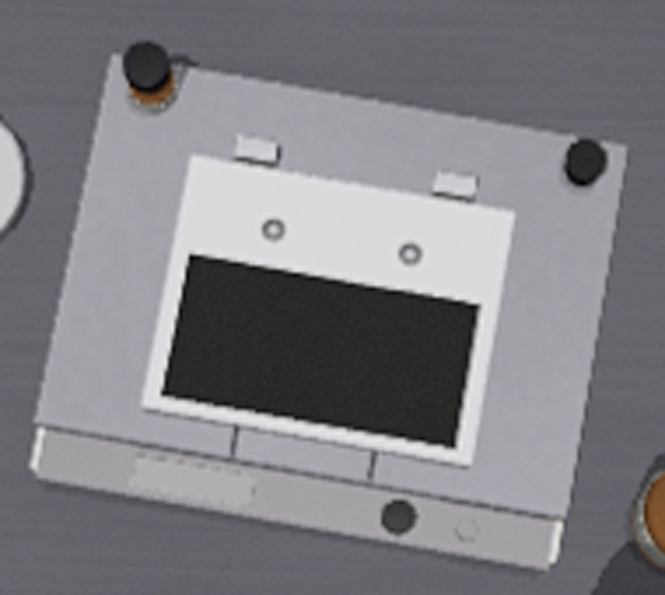

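Run:
```python
from h import *
np.set_printoptions(precision=4,suppress=True)
S=dict(np.load("sc14.npz"));T=dict(np.load("top14.npz"))
for n,a,b in [("FL",(192,156),(711,265)),("FR",(515,211),(342,547)),("NL",(142,407),(453,30)),("NR",(471,465),(93,270)),("HL",(273,230),(547,282)),("HR",(410,254),(392,396))]:
    X=tri([(T,*tc(*a)),(S,*s2(*b))]); print(n,"tri z %.4f"%X[2],Sh(X),"z=.062 top",Sh(on(T,*tc(*a),.062)),"scene",Sh(on(S,*s2(*b),.062)))
```

```text
FL tri z 0.0603 [0.074  0.0952] z=.062 top [0.0731 0.0944] scene [0.0749 0.0947]
FR tri z 0.0592 [ 0.0753 -0.095 ] z=.062 top [ 0.0745 -0.0948] scene [ 0.0761 -0.0961]
NL tri z 0.0607 [-0.0757  0.0951] z=.062 top [-0.0764  0.0942] scene [-0.0746  0.0951]
NR tri z 0.0598 [-0.0754 -0.0945] z=.062 top [-0.076  -0.0948] scene [-0.074  -0.0949]
HL tri z 0.0588 [0.0393 0.0409] z=.062 top [0.0383 0.0404] scene [0.0406 0.0394]
HR tri z 0.0584 [ 0.0395 -0.0395] z=.062 top [ 0.0385 -0.0396] scene [ 0.0409 -0.041 ]
```

Run:
```python
from h import *
from workcell import bot
S0=np.load("scene0.npz")["image"];S=np.load("sc14.npz")["image"]
d=cv2.absdiff(S0,S).max(2); cv2.imwrite("pics/diff.png",np.hstack([cv2.cvtColor(S,cv2.COLOR_RGB2BGR)])) 
for n,(u,v) in dict(vial=(460,250),stopper=(351,338),dish=(467,217),flask=(430,175),jar=(277,356),reagent=(239,297)).items():
    print(n,d[v-12:v+13,u-12:u+13].mean().round(1))
```

```text
vial 3.5
stopper 3.3
dish 1.4
flask 3.2
jar 1.5
reagent 4.1
```

View pics/diff.png

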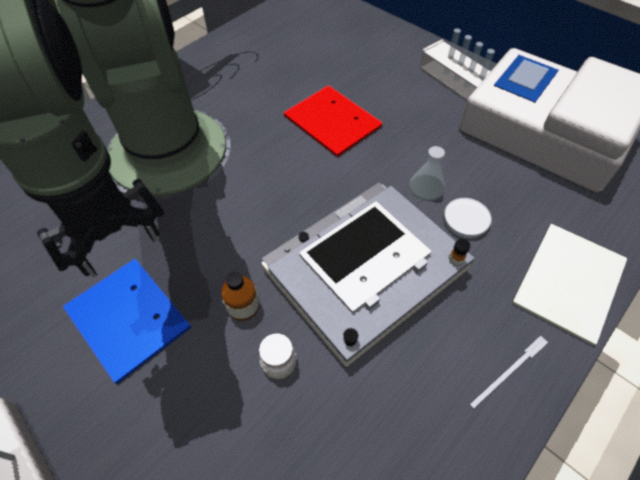

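The hand is well clear at (100,220), the plate is seated at (365,255), and the other things have not moved. I settle briefly and hand in.

Emit:
servo_tool([
  [[0, 0, 0, 0, 0, 0], [0, 0, 0, 0, 0, 0]],
])

```text
clock: 14.42
position: [0.3491, -0.2606, 0.2128]
tool_rot: [-3.141, -0.0, -0.155]
force: [0.4, -0.5, 0.3]
grip_width: 0.0854
```

```bash
python3 -c "
from workcell import bot
print(bot.observe()['qd'],bot.job_done())"
```

```text
the job is handed in; nothing more can be done
[ 7.01446648e-06  1.27965153e-03  4.42868156e-03 -7.48749497e-03
 -8.28732577e-05  2.39644600e-04  3.99034408e-03] None
```

The plate now lies flat on the deck with both holes over the pins, and I handed the job in at about 14.4 s.

I squared the plate by pushing its near edge with the two open fingertips. Squaring it left the plate about 3 mm to the right, so I nudged it 3 mm left with the shut fingertips against its right side. I then pushed it forward until it dropped over the pins and took the hand away.

- **Flatness:** the four top corners came out at equal height, 59–61 mm, against 62 mm expected; at the start the far edge was at about 69 mm. The 2 mm shortfall is within the calibration.
- **Position:** the hole centres measured within about 1 mm of (40, ±40) mm from the two views combined. The top view alone read 1.5–1.7 mm too near and the scene view 0.6–0.9 mm too far, which is also within the calibration.
- **Pins:** the pins show in both holes.
- **Force and surroundings:** the force readings at the end of each move stayed below about 3 N. The vial, stopper, dish, flask, wide jar and reagent bottle looked unmoved in the last scene picture.

No check failed.

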